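# Tip the punches into the slotted box

## Task

Put the two drift punches and the thin rod away in the slotted box: swing the tipping tray round by its handle until it faces the slot squarely, then tip it forward so that all three roll off and drop through the slot, and let the tray come back down on its rest. Do not touch the punches or the rod with the gripper, and leave the loose tools on the bench where they are.

Things in the scene. Friction and masses are not known exactly. Their poses are not given: they have to be found in the camera images.
- slot_box: fixed dark base plate, 300 x 230 x 8 mm (x -90 to +210, y +-115), with a grey slotted box. Origin: on the vertical swivel axis of the tray stand, at bench height (so not in the box); z up, +x horizontally to the box, y to the left seen along +x. Box: from x = 82 to 184 mm, 214 mm wide, top 80 mm above the bench; behind the slot a slanting aluminium plate rises to 125 mm
- slot (a point): centre of the slot's mouth in the box top, 104 mm along x of slot_box, 80 mm above the bench; axes of slot_box. The slot is 28 mm wide (x), 170 mm long (y); below it the box is hollow, its floor 12 to 25 mm above the bench, falling to the far wall. A part has only 9 to 11 mm to spare at each end: face the tray to the slot within 0.05 rad if you can; over 0.12 rad does not count as facing it and parts may catch
- stand: fixed round column (44 mm diameter, to 78 mm high) on the base plate that carries the swivel head and tray. Origin on the vertical swivel axis at bench height, same place as slot_box's origin; z up; x: the way the tray's lip faces when joint swivel is 0. The tray faces the slot squarely when swivel = yaw of slot_box minus yaw of stand
- swivel (a joint): turn of the swivel head and its tray about the vertical axis relative to the stand, rad, counter-clockwise from above; starts at 0, with the lip clockwise of the slot (seen from above) by 0.5 to 1.15 rad. Range -0.3 to 1.6. Friction of 0.2 N m holds it where it is left: about 2 N sideways at the handle moves it
- tray (a joint): tipping angle of the tray, rad: 0 down on its rest; grows as rear and handle rise and swing over toward the lip; stop at 0.8. Beyond about 0.2 the parts start to roll off the lip; 0.5 to 0.7 empties it. Needs about 5 to 9 N toward the lip at the handle's top. When let go, its weight brings it back to 0, damped, within about 2 s
- tray_hinge (a point): middle of the tray's level tipping hinge, under the lip: 80 mm from the swivel axis on the lip side, 135 mm above the bench. x: toward the box when lined up (turns with the swivel, stays level), y along the hinge, z up. The tray is a bare aluminium pan, 106 mm from rear wall to open lip, 168 mm wide, walls 26 mm; its floor falls 0.14 rad to the rear when down
- handle_top (a point): top centre of the handle: upright black round grip, 22 mm diameter, 70 mm tall, on a 12 mm bar behind the tray. Tray down: 255 mm above the bench, 100 mm from the swivel axis on the side away from the lip; grip down to 185 mm, bar to 129 mm. It lies 180 mm behind and 120 mm above the tipping hinge and moves on that arc. Axes turn with tray: z up the handle, x toward the lip
- punch_1: dark drift punch, a bar 148 mm long and 12 mm thick, lying crosswise (along the tray's y) on the tray floor at its rear wall; origin on its underside at mid-length, its own y axis along its length; it rolls freely. Not to be touched
- punch_2: a second dark drift punch, 148 mm long and 12 mm thick, lying crosswise (along the tray's y) on the tray floor at its rear wall; origin on its underside at mid-length, its own y axis along its length; it rolls freely. Not to be touched
- thin_rod: thin bright steel rod, 152 mm long and 8 mm thick, lying crosswise (along the tray's y) on the tray floor at its rear wall; origin on its underside at mid-length, its own y axis along its length; it rolls freely. Not to be touched
- tap_wrench: loose bystander: tap wrench, a steel bar 166 mm long and 12 mm high, lying on the bench beside the base plate, on its left; origin under its middle; leave it alone
- spinner_handle: loose bystander: smooth steel spinner handle, 104 mm long and 32 mm thick, lying on the bench beside the base plate, on its right; origin under its middle; leave it alone
- adjustable_wrench: loose bystander: grey adjustable wrench, 168 mm long and 14 mm high, lying on the bench at the front right; origin under its middle; leave it alone

How it is judged:
On the way, in this order (a step that is already met when the one before it is completed fails the run):
1. the tray, still down and loaded, faces the slot (within 0.12 rad) (angle between the y axis of handle_top and the y axis of slot, either way round below 0.12 rad and value of joint tray below 0.12 rad and height (world z) of each of punch_1, punch_2, thin_rod above 0.1 m), for 0.2 s.
2. the tray is tipped forward (0.2 rad or more) while facing the slot (angle between the y axis of handle_top and the y axis of slot, either way round below 0.12 rad and value of joint tray above 0.2 rad), for 0.1 s.
At the end, for the whole second after the job is handed in: both punches and the thin rod lie at rest inside the box, their middles at least 30 mm below the slot's mouth and within the box's walls; the tray is back down on its rest (less than 0.08 rad) (z of punch_1 in the frame of slot between -0.085 and -0.03 m and x of punch_1 in the frame of slot between -0.025 and 0.085 m and y of punch_1 in the frame of slot between -0.06 and 0.06 m and linear speed of each of punch_1, punch_2, thin_rod below 0.1 m/s and z of punch_2 in the frame of slot between -0.085 and -0.03 m and x of punch_2 in the frame of slot between -0.025 and 0.085 m and y of punch_2 in the frame of slot between -0.06 and 0.06 m and z of thin_rod in the frame of slot between -0.085 and -0.03 m and x of thin_rod in the frame of slot between -0.025 and 0.085 m and y of thin_rod in the frame of slot between -0.06 and 0.06 m and value of joint tray below 0.08 rad); the robot touches nothing.
It fails at once if the gripper touches a punch or the rod (contact force between any of the arm, the fingers and punch_1 above 0.3 N or contact force between any of the arm, the fingers and punch_2 above 0.3 N or contact force between any of the arm, the fingers and thin_rod above 0.3 N).
It fails at once if a loose tool on the bench is moved by more than 30 mm (distance of any of tap_wrench, spinner_handle, adjustable_wrench from where it was at the start of the episode above 0.03 m).
It also fails if it takes over 54 s, if anything falls off the work surface, if the arm or the gripper's body presses on something with over 40 N, if the wrist force passes 120 N, or if a joint passes its speed limit or range.

## Robot

A 6-joint arm with a two-finger parallel gripper is mounted at the origin on a cart in front of the work surface, level with it; the furniture and walls round the work are solid. World frame = base frame: x ahead of the robot, y to its left, z up, the work surface at z = 0. Lengths are in m, angles in rad, forces in N, time in s.
With the tool pointing down it reaches from about 0.425 to 0.95 m from the base axis. Payload 3.5 kg.
Tool frame: the origin (TCP) lies between the finger pads; the fingertips stand 11 mm ahead of it and the grasp point (between the pads) lies 8 mm behind it (ctrl.tcp_to_tips is the distance from the TCP to the fingertips, in m); z points along the fingers, y is the direction in which the jaws open and shut (so a half turn about z gives the same grasp; the last joint's range is limited). The gripper opens to 85 mm and grips with 20 to 120 N. Pads are 22 mm wide; open, the fingers measure 114 mm over their backs; the gripper's body (76 mm by 85 mm) begins 54 mm behind the grasp point. The pads swing forward as they close: fully open they stand 13 mm farther back than shut.
Start: joints at [-1.425, 0.286, 1.577, -0, 1.279, -0.15], TCP at [0.197, -0.646, 0.242] pointing down, gripper open.
Joint ranges: [-2.77, 2.77], [-0.9, 2.22], [0.21, 2.48], [-1.53, 4.67], [0.24, 2.81], [-2.84, 2.84]. Speed limits (rad/s): [2.79, 2.79, 3.14, 3.14, 3.14, 3.14].

## Interface

Orientations are given as a unit quaternion [x, y, z, w].
In Python, from plant import monitor, vision, workorder, ctrl gives the robot as it stands.
- The arm moves only by the tool jog_arm, never from a script. Its argument "series" is a list of rows, each a list of 4 numbers: the shift along the tool's x, y, z in m, then the turn about the tool's z in rad. In form: [[tx, ty, tz, spin], ...]. A call has exactly 8 rows; each row shifts and turns the pose as measured when the row begins, along the tool's axes as they then stand; what a row does not reach is not made up. A row lasts 1/12 s, in which the tool goes at most 41.7 mm and 7.16 degrees, less where a joint would pass 70% of its speed; a pose out of reach is approached as far as the arm can. A call is refused whole if a number of a shift passes 0.0417 or a number of a turn 0.125, either way. A call with a gripper value outside its range is refused whole. "grip" is the finger opening in m, from 0 to 0.0854, set as the call begins (left out, the last holds). The fingers move at their own pace and stop on an object; "grip_force" is the grip in N (left out, the last holds). Time passes only in rows, so rows that do not move let the fingers close, or fill a call up. It gives the time, the measured TCP pose, the force and the opening at its end, in the units of the state.
- monitor.get_state(): the state, without advancing time (a new reading comes with each control period).
- vision.read_camera(name): name is "scene" or "top"; returns the picture (384x512x3 uint8, red, green, blue); there is no depth.
- vision.get_calibration(name): a dict with "vfov" (degrees; the focal length in pixels is half the picture's height over the tangent of half this angle, whatever the lens; pixels are square), "cx", "cy" (the principal point, pixels), "D" ([k1, k2, p1, p2, k3] as OpenCV has them; the pictures are not rectified), "R" (3x3) and "t" (3): a world point X has camera coordinates R X + t. Camera axes: x right, y down, z forward; pixel columns grow to the right and rows downward; lengths in m; the calibration is good to about 2 mm. A picture is of the moment at which its call begins. get_calibration takes no time and is no camera call.
- workorder.sign_off(): hands the job in, once; it reports no verdict.
The state is a dict: "time": time; "qpos": joint angles; "dq": joint speeds; "joint_efforts": joint torques, N m; "eef_pos": TCP position; "tcp_rot": TCP orientation; "contact_force": force on the tool from outside, world axes, zero at the start; "wrist_torque": the same for the moment, N m; "opening": opening from 0.0 (shut) to 1.0 (fully open).
Only numpy, scipy, OpenCV 4.12 (cv2) and the standard library are available. Lean on these libraries where they do the work, as an engineer would, in place of code of your own. Each camera call takes 0.05 s, during which the arm holds its last target.

## Working session

There is one attempt and no reset: what is moved stays moved. The work goes in short steps, Python scripts to look and compute and a tool call to move; the robot and the scene stay as the last step left them, time stands still between calls to the robot, and variables do not carry over. Pictures are saved under pics/ and viewed, and the job is handed in when it is done.

Besides the shell and the picture viewer there is one more tool, called after "Call:" by a JSON object that holds its "op" and its "data". jog_arm: Moves the arm, as the interface text tells. Its arguments: {"type":"object","properties":{"series":{"type":"array","items":{"type":"array","items":{"type":"number"}}},"grip":{"type":"number"},"grip_force":{"type":"number"}},"required":["series"]}

```bash
mkdir -p pics; ls; python3 - <<'E'
from plant import monitor, vision, workorder, ctrl
import cv2
print(monitor.get_state())
for n in("scene","top"):
    im=vision.read_camera(n); cv2.imwrite(f"pics/{n}0.png",im[:,:,::-1]); c=vision.get_calibration(n); print(n,c)
E
```

```text
pics
{'time': 0.0, 'qpos': array([-1.42496767e+00,  2.87200840e-01,  1.57819124e+00,  4.22732672e-06,
        1.27861039e+00, -1.50017250e-01]), 'dq': array([ 0.00071702,  0.00023269,  0.00019663,  0.00079932,  0.0008443 ,
       -0.00134611]), 'joint_efforts': array([-7.59283594e-04, -4.05980372e+01, -2.92626268e+01, -1.64332341e-04,
        5.87509901e-03,  4.19877551e-06]), 'eef_pos': array([ 0.19671976, -0.64502968,  0.240916  ]), 'tcp_rot': array([ 9.89078707e-01,  1.47383378e-01,  4.54676342e-06, -1.20489800e-03]), 'contact_force': array([-0.03198218, -0.48380434,  0.28608826]), 'wrist_torque': array([-0.01249944, -0.03612733, -0.04177871]), 'opening': 1.001521964373039}
scene {'vfov': 52.87220226476443, 'cx': 254.37290195546146, 'cy': 189.10313264675997, 'D': array([-0.10215376,  0.        ,  0.        ,  0.        ,  0.        ]), 'R': array([[ 0.73394932, -0.67898889,  0.01710221],
       [-0.36259   , -0.41298274, -0.83544823],
       [ 0.57432299,  0.60697557, -0.54930298]]), 't': array([-0.46642361,  0.28437805,  1.05154719])}
top {'vfov': 46.90550098457037, 'cx': 253.18839687872307, 'cy': 188.57753582893227, 'D': array([0.00936666, 0.        , 0.        , 0.        , 0.        ]), 'R': array([[ 0.02376312, -0.99971626,  0.00164524],
       [-0.99089228, -0.0237715 , -0.13254208],
       [ 0.13254359,  0.00151936, -0.99117601]]), 't': array([-0.11102742,  0.54016776,  1.24476974])}
```

View pics/scene0.png

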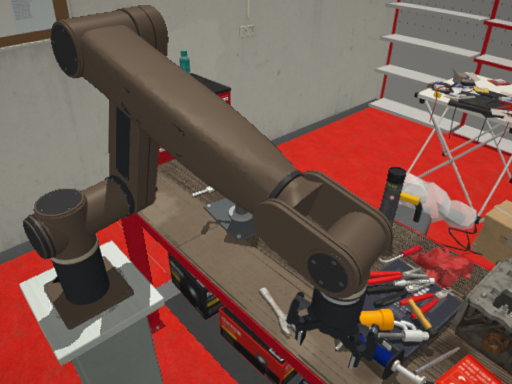

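View pics/top0.png

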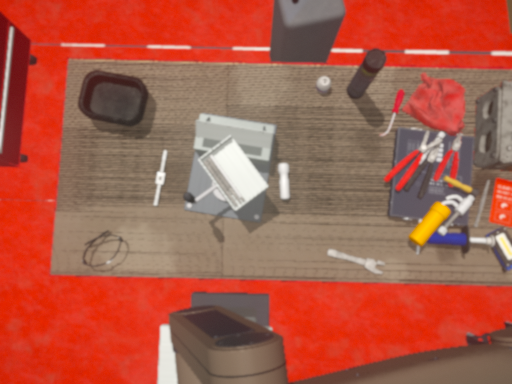

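```bash
cat > h.py <<'E'
import numpy as np, cv2
from plant import monitor, vision
def K(c):
    f=192/np.tan(np.radians(c["vfov"])/2); return np.array([[f,0,c["cx"]],[0,f,c["cy"]],[0,0,1]])
def ray(name,uv):
    c=vision.get_calibration(name)
    p=cv2.undistortPoints(np.array([[uv]],float),K(c),c["D"])[0,0]
    d=c["R"].T@np.array([p[0],p[1],1]); o=-c["R"].T@c["t"]; return o,d/np.linalg.norm(d)
def onz(name,uv,z):
    o,d=ray(name,uv); return o+d*(z-o[2])/d[2]
def proj(name,X):
    c=vision.get_calibration(name)
    return cv2.projectPoints(np.array(X,float).reshape(-1,1,3),cv2.Rodrigues(c["R"])[0],c["t"],K(c),c["D"])[0][:,0]
def two(a,b):
    o1,d1=ray("top",a);o2,d2=ray("scene",b)
    A=np.stack([d1,-d2],1); s=np.linalg.lstsq(A,o2-o1,rcond=None)[0]
    p,q=o1+s[0]*d1,o2+s[1]*d2; return (p+q)/2,np.linalg.norm(p-q)
E
python3 - <<'E'
import cv2
a=cv2.imread("pics/top0.png")[105:235,150:310]; cv2.imwrite("pics/t0z.png",cv2.resize(a,None,fx=5,fy=4.6,interpolation=cv2.INTER_CUBIC) if 0 else cv2.resize(a,(736,598),interpolation=cv2.INTER_CUBIC))
a=cv2.imread("pics/scene0.png")[150:250,180:300]; cv2.imwrite("pics/s0z.png",cv2.resize(a,(720,600),interpolation=cv2.INTER_CUBIC))
E
```

```text
(no output)
```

View pics/t0z.png

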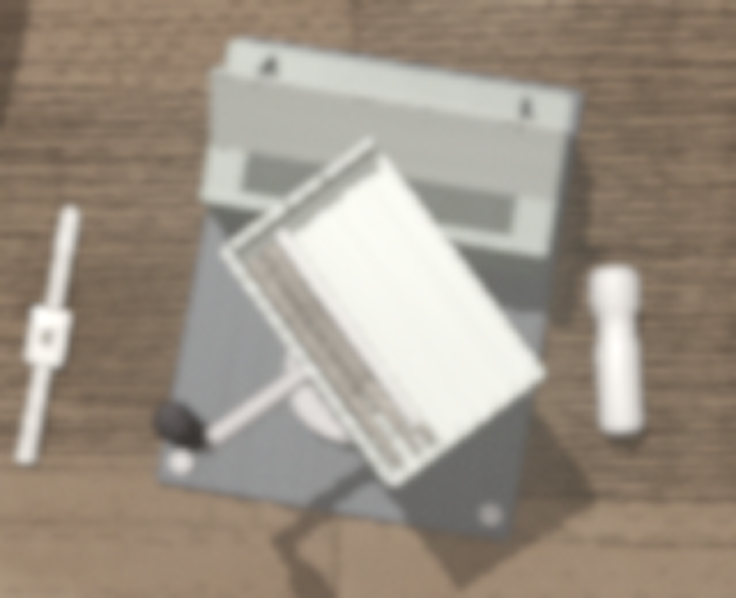

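View pics/s0z.png

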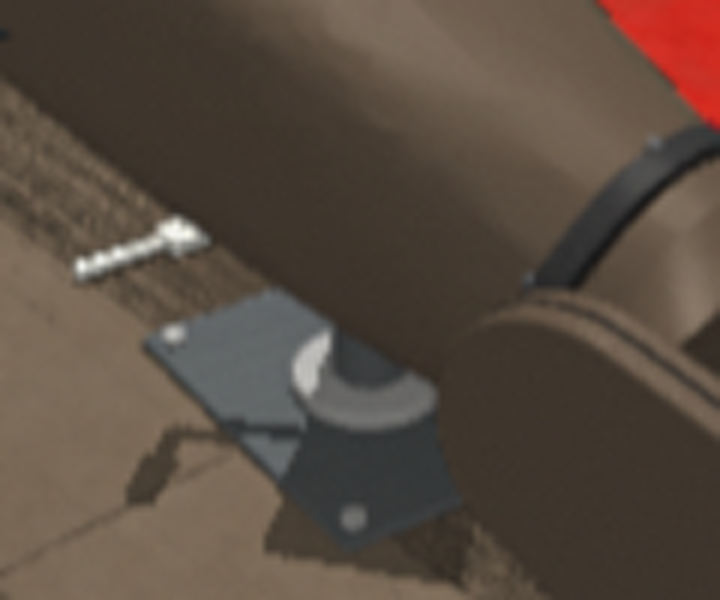

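```bash
python3 - <<'E'
from h import *
Z=lambda x,y:(150+x/4.6-.4,105+y/4.6-.4)
L=onz("top",Z(245,171),.08);R=onz("top",Z(515,216),.08)
d=L-R;print("slot",L,R,np.linalg.norm(d),"c",(L+R)/2,"yaw",np.arctan2(d[1],d[0])-np.pi/2)
A=onz("top",Z(160,484),.008);B=onz("top",Z(507,537),.008);d=A-B
print("plate front",A,B,np.linalg.norm(d),"yaw",np.arctan2(d[1],d[0])-np.pi/2)
yaw=np.arctan2(d[1],d[0])-np.pi/2; ux=np.array([np.cos(yaw),np.sin(yaw)])
print("axis from plate",(A+B)[:2]/2+.09*ux,"from slot",((L+R)/2)[:2]-.104*ux)
# tray rim corners: rear wall ends z~? rear wall top
P=[(222,250),(395,487),(545,375),(372,140)]
for z in(.14,.16,.165): print(z,[onz("top",Z(*p),z).round(4) for p in P])
print("handle top",onz("top",Z(178,420),.255))
E
```

```text
slot [0.66709315 0.04753529 0.08      ] [ 0.64285303 -0.11929646  0.08      ] 0.1685835534772459 c [ 0.65497309 -0.03588059  0.08      ] yaw -0.1442871112099191
plate front [0.47863419 0.10251683 0.008     ] [ 0.45009763 -0.11976834  0.008     ] 0.2241094273187781 yaw -0.12767979080666336
axis from plate [ 0.55363331 -0.02008574] from slot [ 0.55181965 -0.02263794]
0.14 [array([0.6053, 0.0519, 0.14  ]), array([ 0.4694, -0.0529,  0.14  ]), array([ 0.5363, -0.1377,  0.14  ]), array([ 0.6731, -0.0335,  0.14  ])]
0.16 [array([0.6013, 0.0493, 0.16  ]), array([ 0.4677, -0.0537,  0.16  ]), array([ 0.5335, -0.137 ,  0.16  ]), array([ 0.668 , -0.0346,  0.16  ])]
0.165 [array([0.6003, 0.0486, 0.165 ]), array([ 0.4673, -0.0539,  0.165 ]), array([ 0.5328, -0.1369,  0.165 ]), array([ 0.6667, -0.0349,  0.165 ])]
handle top [0.49201648 0.05610072 0.255     ]
```

```bash
cat >> h.py <<'E'
from scipy.spatial.transform import Rotation as Ro
def pose():
    s=monitor.get_state(); M=Ro.from_quat(s["tcp_rot"]).as_matrix(); return s["eef_pos"],np.arctan2(M[1,0],M[0,0]),M
def loc(d,yaw): # world delta -> tool shift, tool down
    c,s=np.cos(yaw),np.sin(yaw); return [c*d[0]+s*d[1], s*d[0]-c*d[1], -d[2]]
def plan(targets,n=8,step=.04,sp=.12,start=None):
    """targets: list of (xyz,yaw) ; prints rows"""
    p,y,_=pose(); p=p.copy(); print("from",p.round(4),round(y,3)); rows=[]
    for t,ty in targets:
        t=np.array(t,float)
        k=max(1,int(np.ceil(max(np.abs(loc(t-p,y)).max()/step,np.linalg.norm(t-p)/.0415,abs(ty-y)/sp))))
        P0,Y0=p.copy(),y
        for i in range(1,k+1):
            q=P0+(t-P0)*i/k; yy=Y0+(ty-Y0)*i/k
            rows.append([round(float(v),4) for v in loc(q-p,y)]+[round(float(-(yy-y)),4)]); p,y=q,yy
    while len(rows)%8: rows.append([0,0,0,0])
    for i in range(0,len(rows),8): print(rows[i:i+8])
E
python3 - <<'E'
from h import *
plan([([.30,-.56,.36],.296),([.5,-.35,.37],.8),([.40,.17,.37],2.23)])
E
```

```text
from [ 0.1967 -0.6451  0.2411] 0.296
[[0.0247, -0.0103, -0.0238, -0.0], [0.0247, -0.0103, -0.0238, -0.0], [0.0247, -0.0103, -0.0238, -0.0], [0.0247, -0.0103, -0.0238, -0.0], [0.0247, -0.0103, -0.0238, -0.0], [0.0361, -0.0204, -0.0014, -0.072], [0.0375, -0.0177, -0.0014, -0.072], [0.0386, -0.015, -0.0014, -0.072]]
[[0.0396, -0.0122, -0.0014, -0.072], [0.0404, -0.0093, -0.0014, -0.072], [0.0409, -0.0063, -0.0014, -0.072], [0.0413, -0.0034, -0.0014, -0.072], [0.0233, -0.0334, -0.0, -0.11], [0.0269, -0.0306, -0.0, -0.11], [0.0301, -0.0275, -0.0, -0.11], [0.0329, -0.024, -0.0, -0.11]]
[[0.0353, -0.0203, -0.0, -0.11], [0.0373, -0.0163, -0.0, -0.11], [0.0389, -0.0121, -0.0, -0.11], [0.04, -0.0077, -0.0, -0.11], [0.0406, -0.0033, -0.0, -0.11], [0.0407, 0.0012, -0.0, -0.11], [0.0403, 0.0057, -0.0, -0.11], [0.0395, 0.01, -0.0, -0.11]]
[[0.0381, 0.0143, -0.0, -0.11], [0, 0, 0, 0], [0, 0, 0, 0], [0, 0, 0, 0], [0, 0, 0, 0], [0, 0, 0, 0], [0, 0, 0, 0], [0, 0, 0, 0]]
```

Call:
{"op": "jog_arm", "data": {"series": [[0.025,-0.01,-0.024,0],[0.025,-0.01,-0.024,0],[0.025,-0.01,-0.024,0],[0.025,-0.01,-0.024,0],[0.025,-0.01,-0.024,0],[0.036,-0.02,-0.0014,-0.072],[0.037,-0.018,-0.0014,-0.072],[0.038,-0.015,-0.0014,-0.072]], "grip": 0.0854, "grip_force": 40}}

```text
time: 0.77
eef_pos: [0.3863, -0.4702, 0.3632]
tcp_rot: [0.968, 0.25, 0.0, -0.008]
contact_force: [-0.4, 0.1, -0.3]
opening: 1.001
```

```bash
python3 - <<'E'
from h import *
plan([([.5,-.35,.37],.8),([.42,.17,.37],2.23)])
E
```

```text
from [ 0.3863 -0.4702  0.3632] 0.505
[[0.0394, -0.0125, -0.0017, -0.0737], [0.0402, -0.0096, -0.0017, -0.0737], [0.0408, -0.0066, -0.0017, -0.0737], [0.0412, -0.0036, -0.0017, -0.0737], [0.0244, -0.0323, -0.0, -0.11], [0.0278, -0.0294, -0.0, -0.11], [0.0309, -0.0262, -0.0, -0.11], [0.0336, -0.0226, -0.0, -0.11]]
[[0.0358, -0.0188, -0.0, -0.11], [0.0377, -0.0148, -0.0, -0.11], [0.0391, -0.0105, -0.0, -0.11], [0.04, -0.0062, -0.0, -0.11], [0.0404, -0.0018, -0.0, -0.11], [0.0404, 0.0027, -0.0, -0.11], [0.0398, 0.0071, -0.0, -0.11], [0.0388, 0.0114, -0.0, -0.11]]
[[0.0373, 0.0156, -0.0, -0.11], [0, 0, 0, 0], [0, 0, 0, 0], [0, 0, 0, 0], [0, 0, 0, 0], [0, 0, 0, 0], [0, 0, 0, 0], [0, 0, 0, 0]]
```

Call:
{"op": "jog_arm", "data": {"series": [[0.039,-0.0125,-0.002,-0.074],[0.04,-0.0096,-0.002,-0.074],[0.0408,-0.0066,-0.002,-0.074],[0.041,-0.0036,-0.002,-0.074],[0.0244,-0.032,0,-0.11],[0.028,-0.029,0,-0.11],[0.031,-0.026,0,-0.11],[0.0336,-0.0226,0,-0.11]]}}

```text
time: 1.43
eef_pos: [0.4751, -0.1822, 0.3687]
tcp_rot: [0.802, 0.597, 0.003, -0.013]
contact_force: [1.2, 0.4, -0.0]
opening: 1.0
```

Call:
{"op": "jog_arm", "data": {"series": [[0.036,-0.019,0,-0.11],[0.0377,-0.015,0,-0.11],[0.039,-0.0105,0,-0.11],[0.04,-0.006,0,-0.11],[0.04,-0.002,0,-0.11],[0.04,0.003,0,-0.11],[0.04,0.007,0,-0.11],[0.039,0.011,0,-0.11]]}}

```text
time: 2.1
eef_pos: [0.3997, 0.1422, 0.3733]
tcp_rot: [0.453, 0.892, 0.009, -0.013]
contact_force: [1.1, 0.3, -0.6]
opening: 1.0
```

```bash
python3 - <<'E'
from h import *
for n in("scene","top"):
    im=vision.read_camera(n); cv2.imwrite(f"pics/{n}1.png",im[:,:,::-1])
a=cv2.imread("pics/top1.png")[105:235,150:310];b=cv2.imread("pics/scene1.png")[110:230,180:340]
cv2.imwrite("pics/t1z.png",cv2.resize(a,(736,598),interpolation=cv2.INTER_CUBIC));cv2.imwrite("pics/s1z.png",cv2.resize(b,(800,600),interpolation=cv2.INTER_CUBIC))
print(pose())
E
```

```text
(array([0.39870562, 0.14525245, 0.37366648]), np.float64(2.2078481957130696), array([[-0.59451918,  0.80394451, -0.01483782],
       [ 0.80343532,  0.59467992,  0.02911137],
       [ 0.03222768,  0.00538603, -0.99946604]]))
```

View pics/s1z.png

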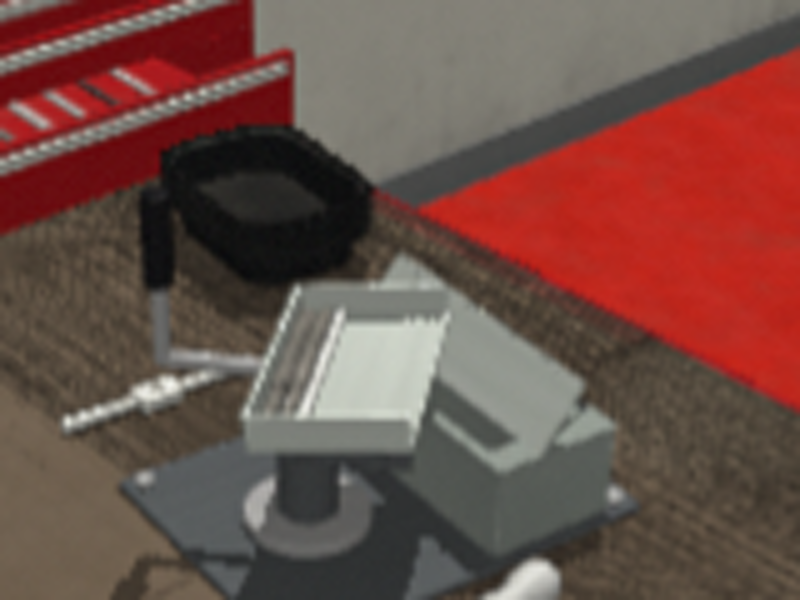

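View pics/t1z.png

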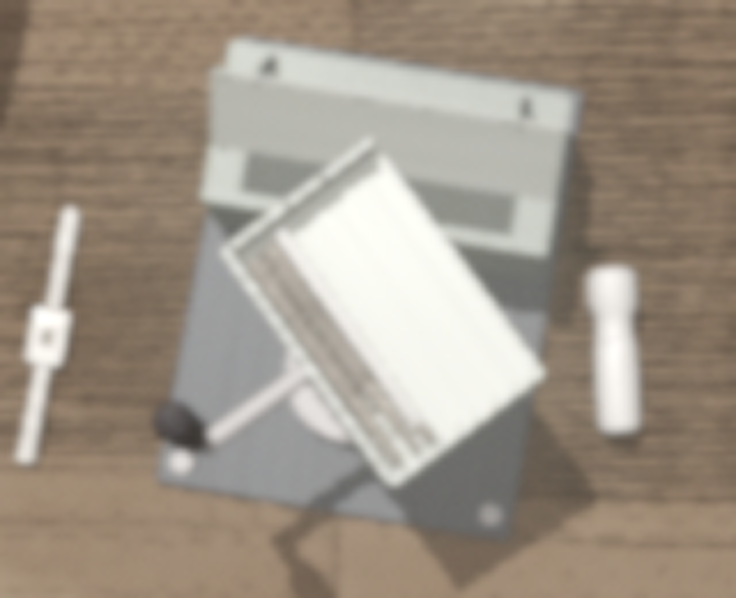

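```bash
python3 - <<'E'
from h import *
Z=lambda x,y:(150+x/4.6-.4,105+y/4.6-.4); S=lambda x,y:(180+x/5-.4,110+y/5-.4)
print("top",two(Z(172,414),S(155,192))); print("bot",two(Z(203,441),S(158,287)))
print("box slot via scene", [onz("scene",S(*p),.08) for p in((478,425),)])
g=lambda X:(proj("top",X))
ax=np.array([.5525,-.0215]); 
for r in(.1,): 
  h=ax+r*np.array([np.cos(2.232),np.sin(2.232)]); print("pred handle",h,[( (p[0]-149.6)*4.6,(p[1]-104.6)*4.6) for p in proj("top",[[*h,.255],[*h,.185]])],[( (p[0]-179.6)*5,(p[1]-109.6)*5) for p in proj("scene",[[*h,.255],[*h,.185]])])
E
```

```text
top (array([0.49482782, 0.05988006, 0.25351464]), np.float64(0.0010409650581602863))
bot (array([0.4877071 , 0.05188026, 0.18950424]), np.float64(0.001053888895899265))
box slot via scene [array([ 0.64900081, -0.08878364,  0.08      ])]
pred handle [0.49109327 0.05742537] [(np.float64(175.371983068249), np.float64(421.7052840303656)), (np.float64(193.71573999091953), np.float64(436.2928989888233))] [(np.float64(153.38433683536707), np.float64(192.98744353338478)), (np.float64(158.0659277852547), np.float64(288.01186531280024))]
```

```bash
python3 - <<'E'
from h import *
plan([([.492,.057,.33],2.232),([.492,.057,.225],2.232)])
E
```

```text
from [0.3987 0.1453 0.3737] 2.208
[[-0.0316, 0.0056, 0.0109, -0.006], [-0.0316, 0.0054, 0.0109, -0.006], [-0.0317, 0.0052, 0.0109, -0.006], [-0.0317, 0.0051, 0.0109, -0.006], [0.0, 0.0, 0.035, -0.0], [0.0, 0.0, 0.035, -0.0], [0.0, 0.0, 0.035, -0.0], [0, 0, 0, 0]]
```

Call:
{"op": "jog_arm", "data": {"series": [[-0.0316,0.0056,0.01,-0.006],[-0.0316,0.0054,0.01,-0.006],[-0.0317,0.0052,0.01,-0.006],[-0.0317,0.005,0.01,-0.006],[0,0,0,0],[0,0,0,0],[0,0,0,0],[0,0,0,0]]}}

```text
time: 2.87
eef_pos: [0.4933, 0.0552, 0.3264]
tcp_rot: [0.438, 0.899, 0.009, -0.014]
contact_force: [-0.8, 1.1, 0.6]
opening: 0.999
```

```bash
python3 - <<'E'
from h import *
print(pose()[2].round(3))
plan([([.492,.057,.225],2.232)],step=.025)
E
```

```text
[[-0.616  0.787 -0.017]
 [ 0.787  0.617  0.029]
 [ 0.033  0.004 -0.999]]
from [0.4933 0.0552 0.3264] 2.235
[[0.0004, 0.0, 0.0203, 0.0007], [0.0004, 0.0, 0.0203, 0.0007], [0.0004, 0.0, 0.0203, 0.0007], [0.0004, 0.0, 0.0203, 0.0007], [0.0004, 0.0, 0.0203, 0.0007], [0, 0, 0, 0], [0, 0, 0, 0], [0, 0, 0, 0]]
```

Call:
{"op": "jog_arm", "data": {"series": [[0,0,0.0205,0],[0,0,0.0205,0],[0,0,0.0205,0],[0,0,0.0205,0],[0,0,0.0205,0],[0,0,0,0],[0,0,0,0],[0,0,0,0]]}}

```text
time: 3.53
eef_pos: [0.4908, 0.062, 0.2288]
tcp_rot: [0.436, 0.9, 0.012, -0.007]
contact_force: [-0.9, 0.7, -0.2]
opening: 1.001
```

Call:
{"op": "jog_arm", "data": {"series": [[0,0,0,0],[0,0,0,0],[0,0,0,0],[0,0,0,0],[0,0,0,0],[0,0,0,0],[0,0,0,0],[0,0,0,0]], "grip": 0.012, "grip_force": 30}}

```text
time: 4.2
eef_pos: [0.4935, 0.0621, 0.236]
tcp_rot: [0.435, 0.9, 0.014, -0.002]
contact_force: [0.9, -0.0, -0.3]
opening: 0.244
```

```bash
python3 - <<'E'
from h import *
s=monitor.get_state();print(s["contact_force"],s["wrist_torque"],s["opening"]*.0854);print(pose()[2].round(3))
for n in("scene","top"):
    im=vision.read_camera(n); cv2.imwrite(f"pics/{n}2.png",im[:,:,::-1])
a=cv2.imread("pics/top2.png")[105:235,150:310];b=cv2.imread("pics/scene2.png")[110:230,180:340]
cv2.imwrite("pics/z2.png",np.hstack([cv2.resize(a,(400,325)),cv2.resize(b,(400,325))]))
E
```

```text
[ 0.8692301  -0.02510515 -0.27495317] [-0.12726269  0.18380646 -0.06269382] 0.020832631014238476
[[-0.621  0.784  0.008]
 [ 0.784  0.621  0.026]
 [ 0.016  0.023 -1.   ]]
```

View pics/z2.png

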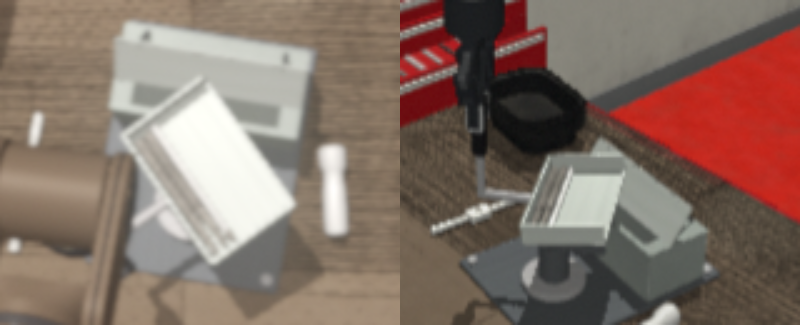

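Call:
{"op": "jog_arm", "data": {"series": [[-0.0003,-0.008,0.001,-0.077],[-0.0003,-0.008,0.001,-0.077],[-0.0003,-0.008,0.001,-0.077],[-0.0003,-0.008,0.001,-0.077],[-0.0003,-0.008,0.001,-0.077],[-0.0003,-0.008,0.001,-0.077],[-0.0003,-0.008,0.001,-0.077],[-0.0003,-0.008,0.001,-0.077]]}}

```text
time: 4.97
eef_pos: [0.457, 0.0099, 0.236]
tcp_rot: [0.128, 0.992, 0.014, 0.0]
contact_force: [-1.6, 1.8, 3.8]
opening: 0.247
```

```bash
cat > look.py <<'E'
from h import *
import sys
k=sys.argv[1]
s=monitor.get_state();print(s["time"],s["contact_force"].round(2),s["wrist_torque"].round(2),s["opening"]*.0854);p,y,M=pose();print(p.round(4),round(y,3),M[:,2].round(3))
d=p[:2]-[.5525,-.0215];print("tcp ang about axis-pi",np.arctan2(d[1],d[0])-np.pi,np.linalg.norm(d))
for n in("scene","top"):
    im=vision.read_camera(n); cv2.imwrite(f"pics/{n}{k}.png",im[:,:,::-1])
a=cv2.imread(f"pics/top{k}.png")[105:235,150:310];b=cv2.imread(f"pics/scene{k}.png")[110:230,180:340]
cv2.imwrite(f"pics/z{k}.png",np.hstack([cv2.resize(a,(400,325)),cv2.resize(b,(400,325))]))
cv2.imwrite(f"pics/t{k}z.png",cv2.resize(a,(736,598),interpolation=cv2.INTER_CUBIC))
E
python3 look.py 3
```

```text
4.9667 [-1.57  1.78  3.8 ] [-0.33  0.55 -0.12] 0.021074616827489456
[0.457  0.0099 0.236 ] 2.885 [ 0.004  0.027 -1.   ]
tcp ang about axis-pi -0.3180218372076342 0.10048959057417442
```

View pics/z3.png

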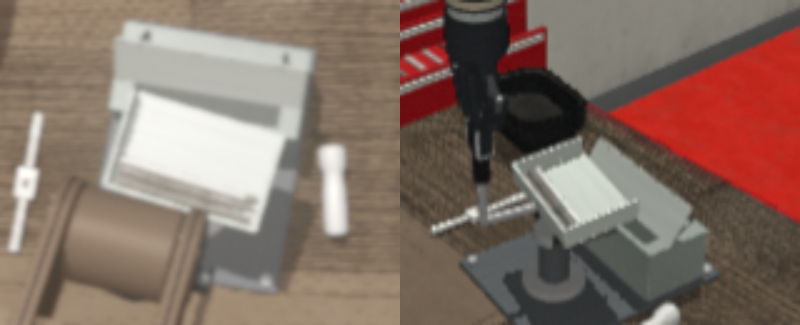

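Call:
{"op": "jog_arm", "data": {"series": [[-0.0003,-0.008,0.001,-0.05],[-0.0003,-0.008,0.001,-0.05],[0,0,0.001,0],[0,0,0.001,0],[0,0,0.001,0],[0,0,0.001,0],[0,0,0.001,0],[0,0,0.001,0]]}}

```text
time: 5.73
eef_pos: [0.4533, -0.0058, 0.2358]
tcp_rot: [0.077, 0.997, 0.012, -0.0]
contact_force: [-4.2, 1.1, 6.4]
opening: 0.251
```

```bash
python3 look.py 4
```

```text
5.7333 [-4.17  1.13  6.38] [-0.25  0.74  0.18] 0.021416744408462238
[ 0.4533 -0.0058  0.2358] 2.988 [ 0.002  0.023 -1.   ]
tcp ang about axis-pi -0.15746455175918017 0.10042426284190073
```

View pics/t4z.png

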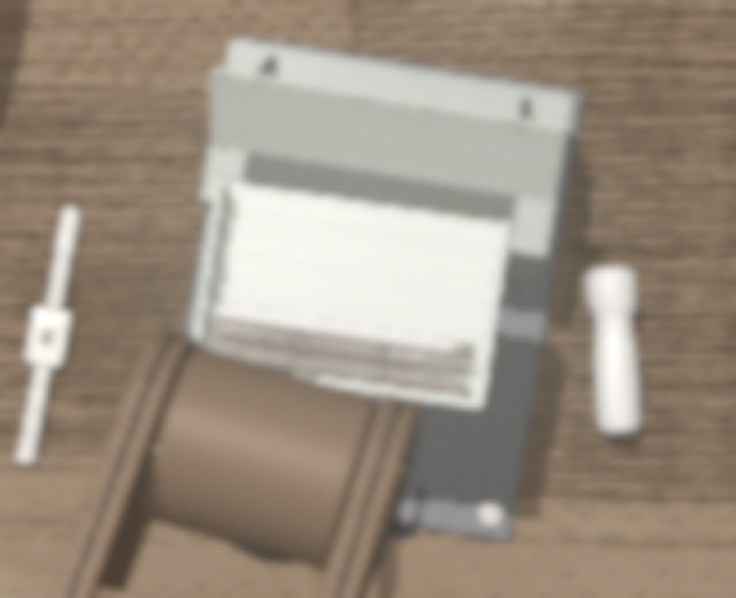

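```bash
cat > ang.py <<'E'
from h import *
import sys
g=cv2.cvtColor(cv2.imread(sys.argv[1]),cv2.COLOR_BGR2GRAY).astype(float)
g=cv2.GaussianBlur(g,(0,0),.7)
def edge(name,a,b,z,half=5):
    # zoom coords a->b ; subpixel max gradient along normal
    a=np.array([149.6+a[0]/4.6,104.6+a[1]/4.6]);b=np.array([149.6+b[0]/4.6,104.6+b[1]/4.6])
    t=(b-a)/np.linalg.norm(b-a);n=np.array([-t[1],t[0]]);o=np.arange(-half,half+.01,.2);P=[]
    for s in np.linspace(.08,.92,60):
        q=a+(b-a)*s+o[:,None]*n
        v=cv2.remap(g.astype(np.float32),q[:,0].astype(np.float32)[None],q[:,1].astype(np.float32)[None],cv2.INTER_LINEAR)[0]
        d=np.abs(np.gradient(v)); w=d*(d>.5*d.max()); P.append(q[0]+n*(np.sum(w*o)/w.sum()-o[0]))
    W=np.array([onz("top",p,z)[:2] for p in P])
    vx,vy,x0,y0=cv2.fitLine(W.astype(np.float32),cv2.DIST_HUBER,0,1e-4,1e-4)[:,0].astype(float)
    if vy<0:vx,vy=-vx,-vy
    r=np.abs((W-[x0,y0])@[-vy,vx])
    print(name,"yaw %.4f"%(np.arctan2(vy,vx)-np.pi/2),"pt",round(x0,4),round(y0,4),"res mm %.2f"%(1e3*np.median(r)))
for arg in EDGES if 'EDGES' in globals() else []: edge(*arg)
E
python3 - <<'E'
import sys;sys.argv=['',"pics/top4.png"]
exec(open('ang.py').read())
edge("lip",(230,183),(508,225),.137,4)
edge("rear wall bottom/right",(320,382),(484,408),.16,2)
edge("right wall",(510,230),(487,405),.16,2)
edge("box far top",(235,39),(580,92),.0,3)
edge("slotplate foot",(215,68),(572,130),.08,3)
edge("plate right",(548,300),(512,530),.008,2)
sys.argv[1]="pics/top1.png";g=cv2.GaussianBlur(cv2.cvtColor(cv2.imread(sys.argv[1]),cv2.COLOR_BGR2GRAY).astype(float),(0,0),.7)
edge("plate front",(165,485),(505,537),.008,3)
edge("plate left",(204,210),(162,480),.008,3)
edge("slot near left",(240,190),(285,198),.08,2)
edge("slot far R",(410,180),(517,197),.08,2)
edge("slot far L",(250,152),(340,166),.08,2)
edge("box front R",(460,237),(545,254),.08,2)
E
```

```text
lip yaw -0.1278 pt 0.6355 -0.0407 res mm 0.13
rear wall bottom/right yaw -0.1251 pt 0.5171 -0.0604 res mm 0.19
right wall yaw 1.4576 pt 0.5661 -0.1089 res mm 0.34
box far top yaw -0.1368 pt 0.7599 -0.0473 res mm 0.28
slotplate foot yaw -0.1476 pt 0.7148 -0.0289 res mm 0.24
plate right yaw 1.4249 pt 0.5249 -0.131 res mm 0.44
plate front yaw -0.1527 pt 0.464 -0.0094 res mm 1.27
plate left yaw 1.4442 pt 0.5795 0.0906 res mm 0.69
slot near left yaw -0.1851 pt 0.6531 0.0372 res mm 0.13
slot far R yaw -0.1432 pt 0.659 -0.0948 res mm 0.23
slot far L yaw -0.1435 pt 0.6761 0.0238 res mm 0.33
box front R yaw -0.1793 pt 0.6223 -0.1105 res mm 0.22
```

```bash
cat > arc.py <<'E'
from h import *
import sys
# desired grasp pts: lip yaw psi, hinge frame
psi=-.141; ax=np.array([.5525,-.0215]); u=np.array([np.cos(psi),np.sin(psi)])
P0=np.array([.4533,-.0062,.236])   # tcp at theta 0
th=[float(a) for a in sys.argv[1:]]
def T(t):
    dx=-.18*np.cos(t)+.109*np.sin(t)+.18; dz=.109*np.cos(t)+.18*np.sin(t)-.109
    b=P0+np.array([u[0]*dx,u[1]*dx,dz]); return b
p,y,M=pose(); yd=np.pi+psi
# present theta estimate
from scipy.optimize import minimize_scalar
print("theta now",minimize_scalar(lambda t:np.sum((T(t)-p)**2),bounds=(-.1,.9),method="bounded").x, "err",(p-T(0)).round(4))
R=[]
for i,t in enumerate(th):
    q=T(t); R.append([round(float(v),4) for v in M.T@(q-p)]+[0.0]); p=q
print(R,"spin total",yd-y)
E
python3 arc.py .04 .08 .12 .16 .2 .24 .28 .32
```

```text
theta now -0.0005860189606522326 err [ 0.      0.0004 -0.0001]
[[-0.0045, -0.0002, -0.0073, 0.0], [-0.0048, 0.0002, -0.0069, 0.0], [-0.005, 0.0002, -0.0067, 0.0], [-0.0053, 0.0002, -0.0065, 0.0], [-0.0056, 0.0002, -0.0063, 0.0], [-0.0058, 0.0002, -0.0061, 0.0], [-0.0061, 0.0002, -0.0058, 0.0], [-0.0063, 0.0002, -0.0056, 0.0]] spin total 0.012956288866619037
```

Call:
{"op": "jog_arm", "data": {"series": [[-0.0045,0.0006,-0.0073,0],[-0.0048,0.0006,-0.007,0],[-0.005,0.0006,-0.0067,0],[-0.0053,0.0006,-0.0065,0],[-0.0056,0.0004,-0.0063,0],[-0.0058,0.0002,-0.006,0],[-0.006,0.0002,-0.0058,0],[-0.0063,0.0002,-0.0056,0]], "grip_force": 50}}

```text
time: 6.5
eef_pos: [0.4908, -0.0101, 0.2803]
tcp_rot: [0.078, 0.997, 0.01, -0.019]
contact_force: [-2.1, -0.7, -3.6]
opening: 0.245
```

```bash
sed -i 's/-.0062,.236/-.0044,.236/' arc.py; python3 arc.py .35 .4 ; python3 look.py 5
```

```text
theta now 0.2788569766709984 err [ 0.0375 -0.0057  0.0443]
[[-0.0099, 0.0007, -0.0112, 0.0], [-0.0081, 0.0002, -0.0067, 0.0]] spin total 0.015643677542850565
6.5 [-2.14 -0.7  -3.57] [-0.57  0.66  0.06] 0.02091737843222076
[ 0.4908 -0.0101  0.2803] 2.985 [-0.036  0.023 -0.999]
tcp ang about axis-pi -0.18344024510270707 0.06276088519298971
```

View pics/z5.png

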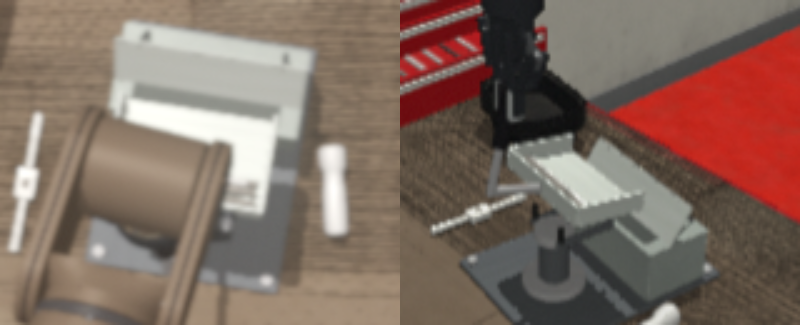

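```bash
python3 arc.py .325 .37 .415 .46 .505 .55 .595 .64
```

```text
theta now 0.2859050714274625 err [ 0.0386 -0.0058  0.0452]
[[-0.0049, 0.0005, -0.0067, 0.0], [-0.0072, 0.0002, -0.0062, 0.0], [-0.0074, 0.0002, -0.0059, 0.0], [-0.0077, 0.0002, -0.0055, 0.0], [-0.0079, 0.0002, -0.0052, 0.0], [-0.0081, 0.0002, -0.0048, 0.0], [-0.0084, 0.0002, -0.0045, 0.0], [-0.0085, 0.0002, -0.0041, 0.0]] spin total 0.015811601104296358
```

Call:
{"op": "jog_arm", "data": {"series": [[-0.006,0.0005,-0.0065,0],[-0.0072,0.0002,-0.0062,0],[-0.0074,0.0002,-0.0059,0],[-0.0077,0.0002,-0.0055,0],[-0.008,0.0002,-0.0052,0],[-0.0081,0.0002,-0.0048,0],[-0.0084,0.0002,-0.0045,0],[-0.0085,0.0002,-0.0041,0]]}}

```text
time: 7.27
eef_pos: [0.5591, -0.0194, 0.3217]
tcp_rot: [0.078, 0.997, 0.011, -0.018]
contact_force: [-2.8, -2.3, -5.5]
opening: 0.238
```

```bash
python3 arc.py .65 ; python3 look.py 6
```

```text
theta now 0.6670592809425862 err [ 0.1058 -0.015   0.0857]
[[0.0042, -0.0001, -0.0008, 0.0]] spin total 0.01535188177812552
7.2667 [-2.79 -2.29 -5.49] [-0.42  0.58  0.04] 0.020315120621741838
[ 0.5591 -0.0194  0.3217] 2.985 [-0.034  0.024 -0.999]
tcp ang about axis-pi -2.8363539695371696 0.006936531689481836
```

View pics/z6.png

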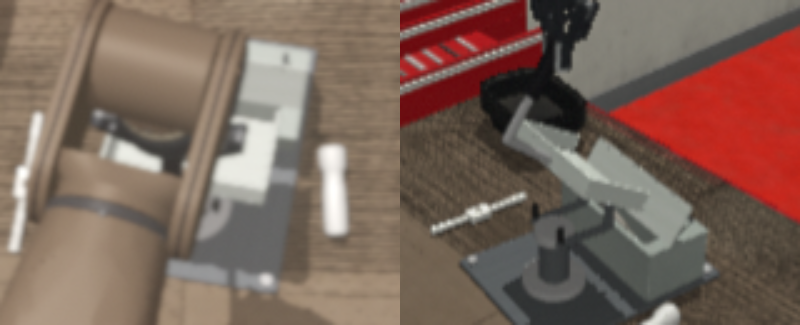

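Call:
{"op": "jog_arm", "data": {"series": [[0,0,0,0],[0,0,0,0],[0,0,0,0],[0,0,0,0],[0,0,0,0],[0,0,0,0],[0,0,0,0],[0,0,0,0]]}}

```text
time: 8.03
eef_pos: [0.5602, -0.0196, 0.3221]
tcp_rot: [0.079, 0.997, 0.011, -0.015]
contact_force: [-2.3, -1.6, -4.4]
opening: 0.24
```

```bash
python3 arc.py .64 .6 .55 .5 .45 .4 .35 .3; python3 look.py 7;python3 -c "
import cv2
cv2.imwrite('pics/s7z.png',cv2.resize(cv2.imread('pics/scene7.png')[140:230,220:340],(800,600),interpolation=cv2.INTER_CUBIC))"
```

```text
theta now 0.6727053334466425 err [ 0.1069 -0.0152  0.0861]
[[0.0073, -0.0001, 0.0004, 0.0], [0.0076, -0.0002, 0.0036, 0.0], [0.0093, -0.0002, 0.0049, 0.0], [0.0091, -0.0003, 0.0053, 0.0], [0.0088, -0.0003, 0.0058, 0.0], [0.0085, -0.0003, 0.0062, 0.0], [0.0082, -0.0003, 0.0066, 0.0], [0.0078, -0.0003, 0.007, 0.0]] spin total 0.016265745770454476
8.0333 [-2.28 -1.57 -4.38] [-0.39  0.4   0.03] 0.02046557817038924
[ 0.5602 -0.0196  0.3221] 2.984 [-0.029  0.024 -0.999]
tcp ang about axis-pi -2.8999184901539516 0.007951902257805586
```

View pics/s7z.png

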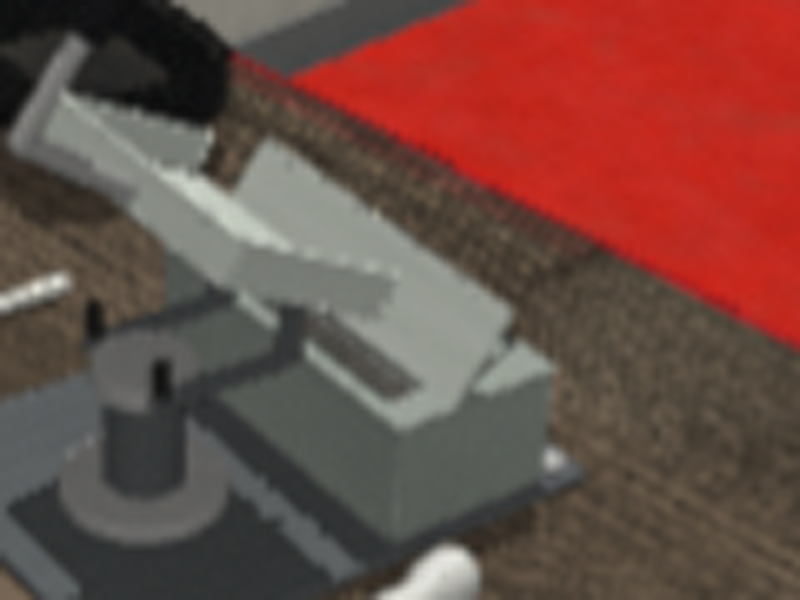

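Call:
{"op": "jog_arm", "data": {"series": [[0.0073,-0.0001,0.0005,0],[0.0076,-0.0002,0.0036,0],[0.0093,-0.0002,0.005,0],[0.009,-0.0003,0.0053,0],[0.0088,-0.0003,0.0058,0],[0.0085,-0.0003,0.0062,0],[0.0082,-0.0003,0.0066,0],[0.0078,-0.0003,0.007,0]]}}

```text
time: 8.8
eef_pos: [0.5049, -0.0107, 0.2911]
tcp_rot: [0.078, 0.997, 0.01, 0.014]
contact_force: [-1.3, -1.0, 2.8]
opening: 0.24
```

```bash
python3 arc.py .27 .23 .19 .15 .11 .07 .03 0
```

```text
theta now 0.36391724912020323 err [ 0.0516 -0.0063  0.0551]
[[0.0167, -0.0015, 0.0106, 0.0], [0.0062, -0.0002, 0.0057, 0.0], [0.0059, -0.0002, 0.006, 0.0], [0.0057, -0.0002, 0.0062, 0.0], [0.0054, -0.0002, 0.0064, 0.0], [0.0052, -0.0002, 0.0066, 0.0], [0.0049, -0.0002, 0.0068, 0.0], [0.0035, -0.0002, 0.0053, 0.0]] spin total 0.01460433614871004
```

Call:
{"op": "jog_arm", "data": {"series": [[0.0095,-0.0006,0.007,0],[0.0075,-0.0005,0.007,0],[0.007,-0.0004,0.0066,0],[0.0066,-0.0002,0.0066,0],[0.0062,-0.0002,0.0066,0],[0.0058,-0.0002,0.0068,0],[0.0055,-0.0002,0.007,0],[0.005,-0.0002,0.007,0]]}}

```text
time: 9.47
eef_pos: [0.4557, -0.0026, 0.2388]
tcp_rot: [0.077, 0.997, 0.01, 0.028]
contact_force: [-1.8, 1.7, 1.7]
opening: 0.24
```

```bash
python3 arc.py .03 .02 .01 0; python3 look.py 8
```

```text
theta now 0.016809249327110674 err [0.0024 0.0018 0.0028]
[[-0.0014, -0.0021, -0.0025, 0.0], [0.0012, -0.0001, 0.0017, 0.0], [0.0012, -0.0001, 0.0017, 0.0], [0.0012, -0.0001, 0.0017, 0.0]] spin total 0.013045614838022246
9.4667 [-1.79  1.7   1.69] [-0.34 -0.09  0.06] 0.020475578740256708
[ 0.4557 -0.0026  0.2388] 2.988 [ 0.056  0.016 -0.998]
tcp ang about axis-pi -0.19305923484079868 0.09861102531460292
```

View pics/z8.png

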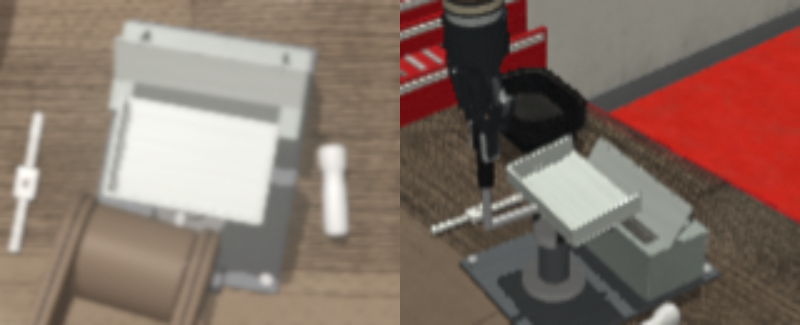

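Call:
{"op": "jog_arm", "data": {"series": [[0,0,0,0],[0,0,0,0],[0,0,0,0],[0,0,0,0],[0,0,0,0],[0,0,0,0],[0,0,0,0],[0,0,0,0]], "grip": 0.0854}}

```text
time: 10.23
eef_pos: [0.4529, -0.0017, 0.2348]
tcp_rot: [0.078, 0.997, 0.013, 0.022]
contact_force: [-0.4, -0.2, 1.0]
opening: 1.0
```

Call:
{"op": "jog_arm", "data": {"series": [[0,0,-0.015,0],[0,0,-0.02,0],[0,0,-0.02,0],[0,0,-0.02,0],[0,0,-0.02,0],[0,0,-0.02,0],[0,0,-0.02,0],[0,0,0,0]]}}

```text
time: 10.9
eef_pos: [0.4454, -0.0044, 0.3732]
tcp_rot: [0.079, 0.997, 0.013, 0.019]
contact_force: [0.4, -0.5, 0.7]
opening: 1.001
```

```bash
python3 - <<'E'
from h import *
plan([([.40,.19,.385],2.988)])
E
```

```text
from [ 0.4454 -0.0044  0.3732] 2.984
[[0.0151, 0.037, -0.0024, -0.0009], [0.0151, 0.037, -0.0024, -0.0009], [0.015, 0.037, -0.0024, -0.0009], [0.015, 0.037, -0.0024, -0.0009], [0.015, 0.037, -0.0024, -0.0009], [0, 0, 0, 0], [0, 0, 0, 0], [0, 0, 0, 0]]
```

Call:
{"op": "jog_arm", "data": {"series": [[0.014,0.037,-0.002,0],[0.014,0.037,-0.002,0],[0.013,0.037,-0.002,0],[0.012,0.037,-0.002,0],[0.012,0.037,-0.002,0],[0,0,0,0],[0,0,0,0],[0,0,0,0]]}}

```text
time: 11.57
eef_pos: [0.4084, 0.195, 0.3819]
tcp_rot: [0.081, 0.996, 0.013, 0.018]
contact_force: [1.1, -0.5, 0.0]
opening: 1.002
```

```bash
python3 look.py 9;python3 -c "
import cv2
cv2.imwrite('pics/s9z.png',cv2.resize(cv2.imread('pics/scene9.png')[110:230,180:340],(800,600),interpolation=cv2.INTER_CUBIC))"
```

```text
11.5667 [ 1.13 -0.51  0.01] [-0.07  0.01 -0.04] 0.08557592926377554
[0.4084 0.195  0.3819] 2.978 [ 0.037  0.023 -0.999]
tcp ang about axis-pi -0.9835685253877973 0.2600277150168968
```

View pics/s9z.png

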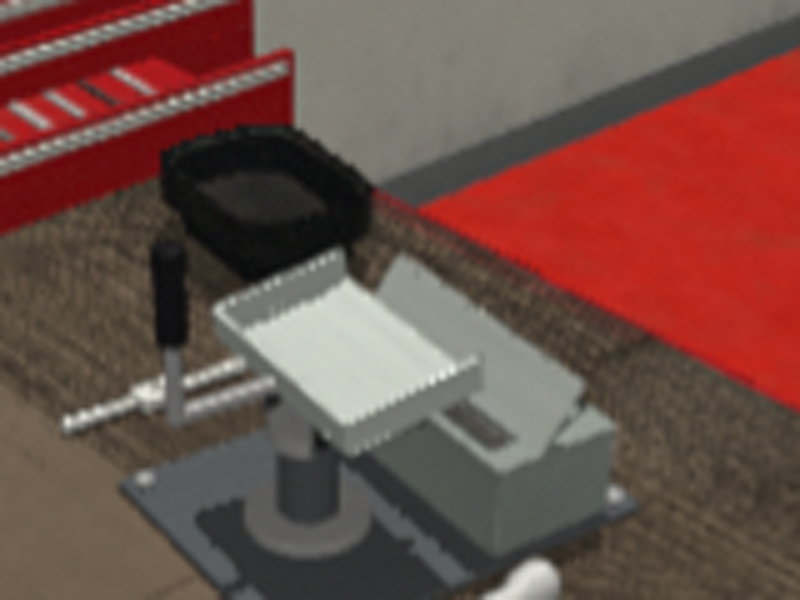

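View pics/t9z.png

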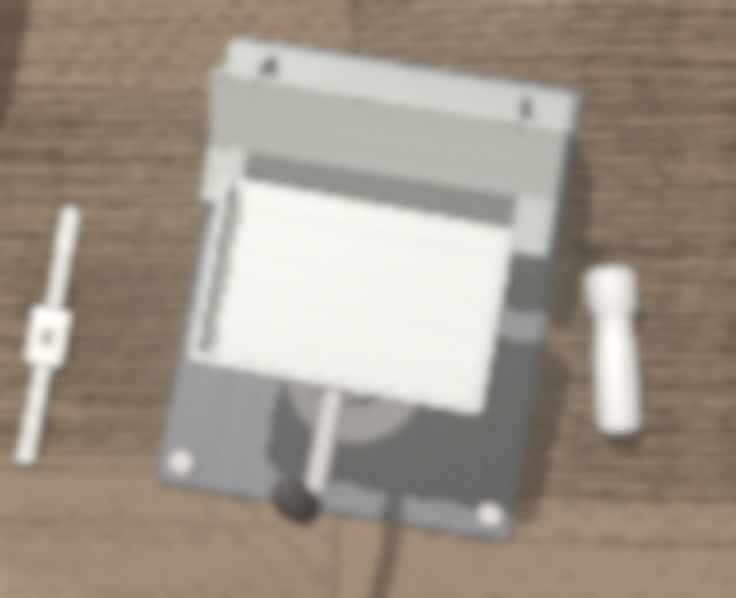

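```bash
python3 - <<'E'
from h import *
Z=lambda x,y:(150+x/4.6-.4,105+y/4.6-.4); S=lambda x,y:(180+x/5-.4,110+y/5-.4)
print("handle top",two(Z(293,500),S(168,243)))
r=[]
for n,c in(("top",(128,160,195,270)),("scene",(180,205,260,290))):
  for k in (1,9):
    a=cv2.imread(f"pics/{n}{k}.png")[c[0]:c[1],c[2]:c[3]].astype(float)
    a=np.clip((a-40)*2,0,255).astype(np.uint8); r.append(cv2.resize(a,(400,290),interpolation=cv2.INTER_CUBIC))
cv2.imwrite("pics/slot9.png",np.vstack([np.hstack(r[:2]),np.hstack(r[2:])]))
E
```

```text
handle top (array([ 0.45254419, -0.00611207,  0.25878797]), np.float64(0.0023957744237184607))
```

View pics/slot9.png

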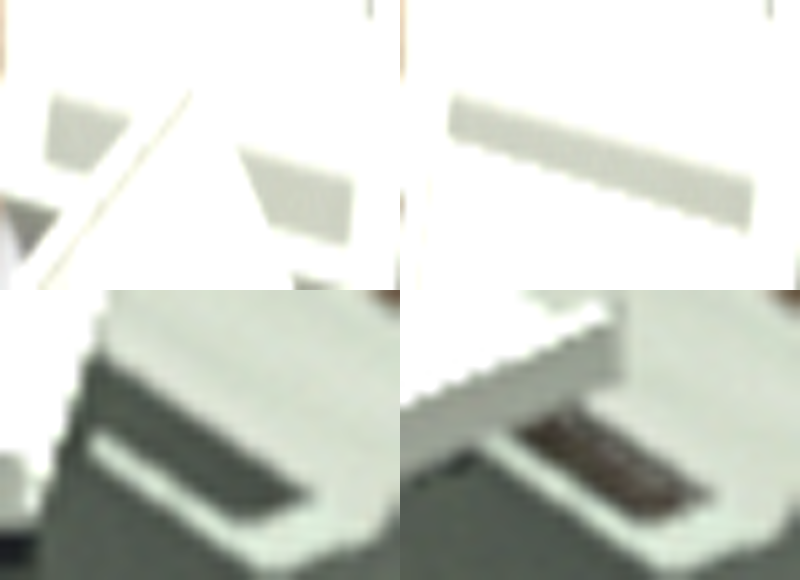

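```bash
python3 -c "
from plant import workorder
print(workorder.sign_off())"
```

```text
the job is handed in; nothing more can be done
None
```

The tray was swung to face the slot and tipped. It came back down empty, and I handed the job in at about 12 s of the 54 s limit. No verdict was reported.

**What I did:** I gripped the handle by its round grip and swung the tray about 0.78 rad. The camera then put its yaw at −0.127 against −0.14 for the slot, well inside 0.05 rad. I tipped it to about 0.67 rad along the hinge arc, held it there briefly, lowered it to its rest, let go and moved the arm clear.

**Last checks:**
- **Tray:** it is empty and down. The handle top measured 259 mm high against 254 mm before the tip and 255 mm nominal, which means less than 0.03 rad of tip.
- **Slot and bench:** the part of the slot I could see is clear and nothing lies on the bench. The tap wrench and spinner handle look unmoved. I did not check the adjustable wrench again, but the arm stayed high and away from it.
- **Parts in the box:** in the scene view, dark parts show through the slot's right end. No gap shows at the slot's end, as it would if a part had stuck at the mouth, so I judged them to be lying deep in the box.

**Not confirmed:** the near edge of the slot is hidden under the tray's lip in the top view. I did not see each of the three parts separately inside the box.

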